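# Free a tight vial block from a dry block heater

### The job

Put the open vial that was left in the block heater into the grey discard tub. Then take the aluminium block by its black T-shaped lifter and rock it from side to side until it comes free of its well - do not just pull it, or the heater comes up with it; the heater stays standing on the bench and everything else stays where it is. Finish while holding the block level, just clear above its well.

Things in the scene. Friction and masses are not known exactly. Their poses are not given: they have to be found in the camera images.
- dry_bath: Block heater, loose on four rubber feet: pale and grey housing 190 x 160 mm, 70 mm tall, 2.4 kg. Origin at the centre of its underside; x runs from the black control panel to the back, y to its left, z up. Its open well is 102 (x) x 66 (y) mm and 36 mm deep (floor 34 mm above the bench, rim 70 mm), centred 15 mm from the origin towards +x.
- well_rim (a point): Centre of the well's mouth, level with the rim (70 mm above the bench); axes as the heater's.
- leaf_line (a point): Centre of the well, 14 mm above its floor (48 mm above the bench): at this height a spring leaf on the +y and one on the -y side press on the block's two long sides, about 23 N each. Pulled straight up, the block needs 26 to 30 N; the heater weighs 23.5 N and comes up with it. Once the block's underside is some 18 mm above the well floor it is past the leaves and lifts freely.
- block_grip (a point): Where to take the block: centre of the lifter's crossbar, a flat-sided black bar 36 mm long (x), 10 mm wide (y), 14 mm tall (z), on a 10 mm post in the middle of the block. 80 mm above the block's underside, 34 mm above its top; while seated 114 mm above the bench, right over the well's centre, axes as the heater's.
- block_base (a point): Centre of the aluminium block's underside, 34 mm above the bench while seated. Block 96 (x) x 60 (y) x 46 mm, 0.38 to 0.54 kg, six 18 mm holes 36 mm deep, 3 mm of play to the walls. It tips about the x axis (at most 0.13 rad while seated): one long side slides up along its leaf while the other stays; tipping 0.1 rad to each side in turn works it up some 6 mm a swing.
- vial_mid (a point): Centre of the open glass vial (no cap), 16 mm across, 100 mm tall, about 20 g, z along it. It stands loose in the block's hole at x +34, y +15.5 mm from the block's centre, 36 mm deep: 64 mm of it stand above the block, its middle 94 mm above the bench. The bar's end is 8 mm from it in x; fingers fit freely at its +y and -y sides.
- tub: Grey open discard tub, 120 (x) x 160 (y) mm, 55 mm tall, walls 4 mm, loose, 0.45 kg. Origin at the centre of its underside.
- dropper: amber glass dropper bottle, 36 mm across and 85 mm tall, standing on its origin; bystander
- weigh_jar: low glass weighing jar with a knobbed lid, 49 mm across and 52 mm tall, standing on its origin; bystander
- bags: stack of brown paper sample bags 160 x 105 x 25 mm, origin under its centre; bystander
- wash_bottle: white plastic bottle 64 mm across and 170 mm tall, standing on its origin; bystander
- dish: white porcelain bowl 90 mm across and 38 mm tall, standing on its origin; bystander
- spatula: thin double-ended steel lab spatula, about 200 mm long, lying on the bench; bystander
Things that resemble listed ones, but are neither listed nor needed, are in the scene too. Of the things shaped like the part that bears vial_mid, the clear glass one is meant.

How it is judged (in metres and radians):
On the way, in this order (a step that is already met when the one before it is completed fails the run):
1. the vial is in the discard tub, let go (x of vial_mid in the frame of tub between -0.06 and 0.06 m and y of vial_mid in the frame of tub between -0.08 and 0.08 m and z of vial_mid in the frame of tub between 0 and 0.07 m and contact force between the fingers and vial below 0.1 N and linear speed of vial below 0.1 m/s), for 0.2 s.
2. the block is rocked over in its well (more than 0.035 rad against the heater) while the leaves still grip it (angle between the z axis of block_base and the z axis of dry_bath, either way round above 0.035 rad and z of block_base in the frame of well_rim below -0.018 m).
At the end, for the whole second after the job is handed in: Vial let go inside the upright tub, tub within 50 mm of its start. Block held still in the fingers, level within 0.15 rad, underside 4 to 50 mm above the rim, within 30 mm of the well's centre, not touching the heater; heater flat on the bench within 40 mm of its start (x of vial_mid in the frame of tub between -0.06 and 0.06 m and y of vial_mid in the frame of tub between -0.08 and 0.08 m and z of vial_mid in the frame of tub between 0 and 0.07 m and contact force between the fingers and vial below 0.1 N and angle between tub's own z axis and vertical below 0.1 rad and distance of tub from where it was at the start of the episode below 0.05 m and z of block_base in the frame of well_rim between 0.004 and 0.05 m and horizontal distance between block_base and well_rim below 0.03 m and angle between block_base's own z axis and vertical below 0.15 rad and contact force between block and dry_bath below 0.1 N and contact force between the fingers and block above 1 N and linear speed of block below 0.03 m/s and height (world z) of dry_bath below 0.004 m and angle between dry_bath's own z axis and vertical below 0.03 rad and distance of dry_bath from where it was at the start of the episode below 0.04 m); the arm keeps its last pose, push and grip.
It fails at once if the heater is lifted (more than 12 mm) or tipped (more than 0.14 rad) (height (world z) of dry_bath above 0.012 m or angle between dry_bath's own z axis and vertical above 0.14 rad).
It fails at once if a bystander is moved by more than 30 mm (distance of any of dropper, weigh_jar, bags, wash_bottle, dish, spatula from where it was at the start of the episode above 0.03 m).
It also fails if it takes over 51 s, if anything falls off the work surface, if the arm or the gripper's body presses on something with over 40 N, if the wrist force passes 120 N, or if a joint passes its speed limit or range.

### The arm

A 6-joint arm with a two-finger parallel gripper is mounted at the origin on the work surface. World frame = base frame: x ahead of the robot, y to its left, z up, the work surface at z = 0. Lengths are in mm, angles in rad, forces in N, time in s.
With the tool pointing down it reaches from about 275 to 1000 mm from the base axis. Payload 8.4 kg.
Tool frame: the origin (TCP) lies at the very end of the fingers, on their centre line; the grasp point (between the pads) lies 19 mm behind it; z points along the fingers, y is the direction in which the jaws open and shut (so a half turn about z gives the same grasp; the last joint's range is limited). The gripper opens to 85 mm and grips with 20 to 120 N. Pads are 22 mm wide; open, the fingers measure 114 mm over their backs; the gripper's body (76 mm by 85 mm) begins 54 mm behind the grasp point. The pads swing forward as they close: fully open they stand 13 mm farther back than shut.
Start: joints at [-1.188, 0.353, 1.633, -0, 1.155, -0.002], TCP at [234.607, -579.299, 231.281] pointing down, gripper open.
Joint ranges: [-2.63, 2.63], [-0.92, 2.1], [0.06, 2.66], [-1.3, 4.44], [0, 2.69], [-3.02, 3.02]. Speed limits (rad/s): [2.22, 2.22, 2.79, 3.14, 3.14, 3.14].

### API

Orientations are given as [roll, pitch, yaw] about the fixed x, y, z axes, in that order (R = Rz(yaw) Ry(pitch) Rx(roll)).
In Python, from rig import sense, grab_frame, get_calibration, sign_off, boxes_of, trace gives the robot as it stands.
- The arm moves only by the tool servo_tool, never from a script. Its argument "rows" is a list of rows, each a list of 3 entries, a list of its own where there are three numbers: the finger opening in mm, from 0 to 85.4, then the shift along the tool's x, y, z in mm, then the turn, a rotation vector about the tool's x, y, z in degrees. A call has 1 to 8 rows; each row shifts and turns the commanded pose from where the row before left it, along the tool's axes as they then stand; what a row does not reach is not made up. A row lasts 1/8 s, in which the tool goes at most 62.5 mm and 10.7 degrees, less where a joint would pass 70% of its speed; a pose out of reach is approached as far as the arm can. A call is refused whole if a number of a shift passes 62.5 or a number of a turn 10.7, either way. A call with a gripper value outside its range is refused whole. The fingers move at their own pace and stop on an object; "force" is the grip in N (left out, the last holds). Time passes only in rows, so rows that do not move let the fingers close. It gives the time, the measured TCP pose, the force and the opening at its end, in the units of the state.
- sense(): the state, without advancing time (a new reading comes with each control period).
- grab_frame(name): name is "scene" or "top"; returns the picture (480x640x3 uint8, blue, green, red); there is no depth.
- get_calibration(name): a dict with "intrinsics" (3x3 intrinsics, pixels), "world_to_cam" (4x4, takes a point from world to camera coordinates). Camera axes: x right, y down, z forward; pixel columns grow to the right and rows downward; lengths in mm; the calibration is good to about 2 mm. A picture is of the moment at which its call begins. get_calibration takes no time and is no camera call.
- sign_off(): hands the job in, once; it reports no verdict.
Trained networks look in the newest picture that a camera, given by its name, has taken for a name from the list of things; names that differ only in an ending like _2 or _b are one class to them, and where a whole thing is asked for, a point or a joint stands for the part that bears it (a point fixed in the world has none). Each returns a list of dicts, best first, with "conf" (0 to 1); they miss things now and then, are a little off and sometimes report something else, mostly with a low value. They report only what shows in the picture. A call takes as long as a camera call. They do not tell look-alikes from the thing itself.
- boxes_of(camera, thing): "centre" ([x, y, z] in mm, in the coordinates of the camera as it stood for that picture, good to about 4 mm: the middle of the surface that is visible of it).
- trace(camera, thing): "mask" (480x640 bool, what is visible of it).
The state is a dict: "clock": time; "qpos": joint angles; "qvel": joint speeds; "joint_efforts": joint torques, N m; "eef_pos": TCP position; "tcp_rot": TCP orientation; "contact_force": force on the tool from outside, world axes, zero at the start; "wrist_torque": the same for the moment, N m; "opening": opening from 0.0 (shut) to 1.0 (fully open).
Only numpy, scipy, OpenCV 4.12 (cv2) and the standard library are available. Lean on these libraries where they do the work, as an engineer would, in place of code of your own. Each camera call takes 0.05 s, during which the arm holds its last target. There are 200 camera calls.

## Working session

There is one attempt and no reset: what is moved stays moved. The work goes in short steps, Python scripts to look and compute and a tool call to move; the robot and the scene stay as the last step left them, time stands still between calls to the robot, and variables do not carry over. Pictures are saved under pics/ and viewed, about 8 in all and at most 12, crops included, and the job is handed in when it is done.

Besides the shell and the picture viewer there is one more tool, called after "Call:" as name(argument=value, ...), one argument or row to a line, values as JSON. servo_tool: Moves the arm, as the interface text tells. Its arguments: {"type":"object","properties":{"rows":{"type":"array","items":{"type":"array"}},"force":{"type":"number"}},"required":["rows"]}

```bash
mkdir -p pics
cat > h.py <<'E'
import numpy as np, cv2
from rig import *
C={c:get_calibration(c) for c in("scene","top")}
def w(c,p):
    T=np.linalg.inv(np.array(C[c]["world_to_cam"]));return (T@np.r_[p,1])[:3]
def px(c,P):
    q=np.array(C[c]["world_to_cam"])@np.r_[P,1];k=np.array(C[c]["intrinsics"])@q[:3];return k[:2]/k[2]
def ray(c,uv,z):
    T=np.linalg.inv(np.array(C[c]["world_to_cam"]));d=T[:3,:3]@np.linalg.inv(np.array(C[c]["intrinsics"]))@np.r_[uv,1]
    o=T[:3,3];return o+d*(z-o[2])/d[2]
E
python3 - <<'E'
from h import *
for c in("scene","top"):
    cv2.imwrite(f"pics/{c}0.png",grab_frame(c))
    for t in("dry_bath","block_grip","vial_mid","tub","dropper","weigh_jar","wash_bottle","dish"):
        for b in boxes_of(c,t)[:4]:
            print(c,t,round(b["conf"],2),w(c,b["centre"]).round(),px(c,w(c,b["centre"])).round())
print(sense())
E
```

```text
scene dry_bath 0.94 [ 588. -188.   64.] [226. 266.]
scene block_grip 0.85 [ 555. -200.   79.] [222. 252.]
scene block_grip 0.58 [681.  -5.  41.] [306. 301.]
scene vial_mid 0.7 [ 718. -186.   59.] [218. 306.]
scene vial_mid 0.65 [ 577. -170.  116.] [233. 245.]
scene vial_mid 0.58 [552. -32.  60.] [295. 259.]
scene tub 0.9 [540. 199.  24.] [390. 269.]
scene tub 0.49 [ 564. -197.   79.] [223. 254.]
scene dropper 0.7 [474.   0.  45.] [308. 245.]
scene dropper 0.41 [ 559. -199.   79.] [223. 253.]
scene weigh_jar 0.76 [682.  -5.  40.] [306. 302.]
scene weigh_jar 0.35 [ 578. -167.  117.] [234. 244.]
scene wash_bottle 0.85 [671. 469.  88.] [527. 283.]
scene wash_bottle 0.17 [ 590. -189.   66.] [225. 266.]
scene dish 0.69 [ 557. -493.   29.] [ 99. 269.]
top dry_bath 0.67 [ 521. -202.   71.] [383. 248.]
top block_grip 0.79 [ 544. -193.   81.] [381. 240.]
top block_grip 0.69 [ 521. -204.   72.] [384. 248.]
top vial_mid 0.47 [ 708. -185.   82.] [378. 182.]
top tub 0.79 [558. 195.   4.] [246. 235.]
top dropper 0.65 [462.  -3.  62.] [312. 268.]
top dropper 0.17 [431. 508.  25.] [135. 275.]
top dro
[... 227 characters left out ...]
233.]
{'clock': 0.9, 'qpos': array([-1.18838718e+00,  3.52999246e-01,  1.63338943e+00,  1.27655017e-05,
        1.15517492e+00, -2.37978136e-03]), 'qvel': array([ 1.11875160e-03,  6.04207602e-04, -5.48611429e-05, -1.37510982e-03,
        4.19116163e-04, -9.89063484e-04]), 'joint_efforts': array([ 1.33260441e-03, -6.05157280e+01, -3.42441094e+01, -1.19012916e-04,
        1.12793994e-03, -3.19493445e-06]), 'eef_pos': array([ 234.62405373, -579.30831318,  231.28597116]), 'tcp_rot': array([ 3.14156356e+00, -1.16096664e-05,  3.84783773e-01]), 'contact_force': array([0.03526295, 0.35269878, 0.42685389]), 'wrist_torque': array([-0.02175269, -0.01414276,  0.01105227]), 'opening': 0.9999630092590225}
```

View pics/scene0.png

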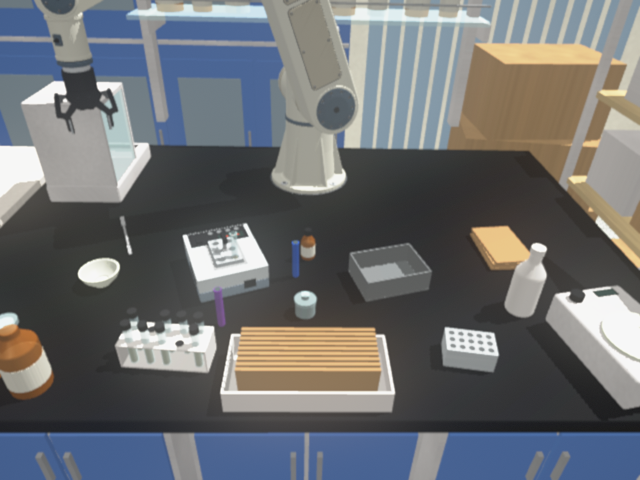

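View pics/top0.png

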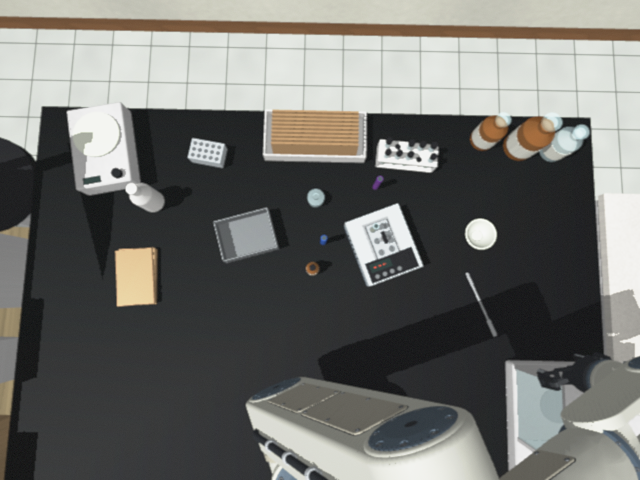

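The scene view shows the heater at (226,260) with the clear vial at (233,243), and the tub at (390,270). Things that could be taken for the vial: the blue one at (296,258), the purple one at (220,307) and the rack tubes at about (165,340). The clear one in the block fits the description. Next is one close crop.

Run:
```python
from h import *
a=cv2.imread("pics/scene0.png")[215:305,170:280]; b=cv2.imread("pics/top0.png")[195:295,335:435]
a=cv2.resize(a,(400,int(90*400/110)),interpolation=3); b=cv2.resize(b,(400,400),interpolation=3)
o=np.zeros((400,800,3),np.uint8);o[:a.shape[0],:400]=a;o[:,400:]=b
cv2.imwrite("pics/crop1.png",o)
for c,t in(("top","dry_bath"),("top","tub")):
    m=trace(c,t)
    if m:
        q=m[0]["mask"].astype(np.uint8);k=max(cv2.findContours(q,0,2)[0],key=cv2.contourArea)
        r=cv2.minAreaRect(k);bx=cv2.boxPoints(r);z=70 if t=="dry_bath" else 55
        P=np.array([ray(c,u,z)[:2] for u in bx]);print(t,m[0]["conf"],bx.round(1).tolist(),P.round().tolist(),P.mean(0).round(), np.degrees(np.arctan2(*(P[1]-P[0])[::-1])).round(1),[np.linalg.norm(P[i]-P[i-1]).round() for i in range(4)])
```

```text
dry_bath 0.58 [[342.70001220703125, 223.5], [398.29998779296875, 202.39999389648438], [422.5, 265.79998779296875], [366.8999938964844, 287.0]] [[589.0, -87.0], [654.0, -245.0], [474.0, -312.0], [412.0, -157.0]] [ 532. -200.] -67.7 [np.float64(190.0), np.float64(170.0), np.float64(192.0), np.float64(167.0)]
tub 0.86 [[210.89999389648438, 221.10000610351562], [267.29998779296875, 205.6999969482422], [279.1000061035156, 249.0], [222.60000610351562, 264.3999938964844]] [[590.0, 290.0], [639.0, 129.0], [514.0, 92.0], [467.0, 250.0]] [553. 190.] -73.2 [np.float64(129.0), np.float64(167.0), np.float64(130.0), np.float64(165.0)]
```

View pics/crop1.png

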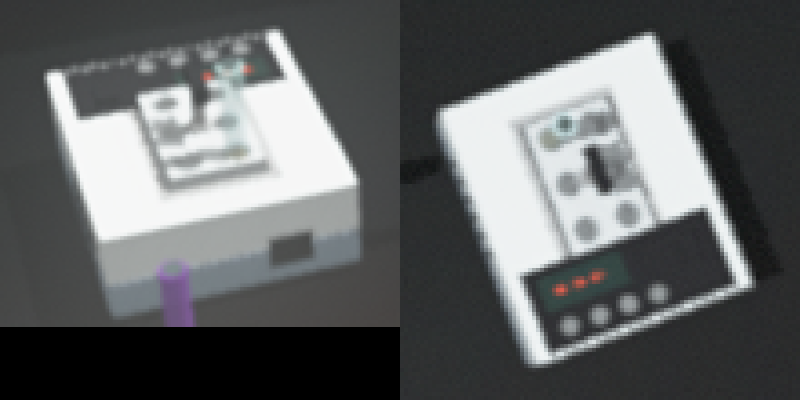

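Run:
```python
from h import *
f=lambda u,v:(335+(u-400)/4,195+v/4)
g=lambda u,v:(170+u*.275,215+v*.275)
for n,u,z in(("BL",(440,110),70),("BR",(655,35),70),("FR",(750,287),70),("bar",(600,170),121),("vialtop",(566,122),144),("wellBL",(513,120),70),("wellBR",(611,90),70)):print(n,ray("top",f(*u),z)[:2].round())
for n,u,z in(("BL",(355,182),70),("BR",(100,238),70),("FR",(50,72),70),("FL",(275,32),70),("vialtop",(232,68),144)):print("s",n,ray("scene",g(*u),z)[:2].round())
for c,t in(("scene","tub"),("scene","dry_bath"),("scene","vial_mid"),("top","vial_mid")):
  for m in trace(c,t)[:3]:
    ys,xs=np.nonzero(m["mask"]);print(c,t,m["conf"],xs.min(),xs.max(),ys.min(),ys.max())
print(np.array(C["top"]["world_to_cam"]).round(3),np.array(C["scene"]["world_to_cam"]).round(3))
```

```text
BL [592. -94.]
BR [ 650. -246.]
FR [ 472. -312.]
bar [ 545. -199.]
vialtop [ 574. -172.]
wellBL [ 586. -146.]
wellBR [ 609. -215.]
s BL [592. -92.]
s BR [ 649. -240.]
s FR [ 471. -308.]
s FL [ 417. -161.]
s vialtop [ 576. -166.]
scene tub 0.91 349 431 244 301
scene dry_bath 0.74 183 269 225 302
scene vial_mid 0.86 214 223 288 325
scene vial_mid 0.65 230 238 232 257
scene vial_mid 0.52 301 314 229 261
top vial_mid 0.55 373 381 176 188
top vial_mid 0.26 344 422 204 285
[[ 2.200000e-02 -1.000000e+00 -0.000000e+00 -1.245000e+01]
 [-9.920000e-01 -2.200000e-02 -1.230000e-01  5.459200e+02]
 [ 1.230000e-01  3.000000e-03 -9.920000e-01  1.252552e+03]
 [ 0.000000e+00  0.000000e+00  0.000000e+00  1.000000e+00]] [[ 1.600000e-02  1.000000e+00  2.300000e-02 -3.449200e+01]
 [ 5.540000e-01  1.000000e-02 -8.320000e-01 -2.026910e+02]
 [-8.320000e-01  2.600000e-02 -5.540000e-01  1.632098e+03]
 [ 0.000000e+00  0.000000e+00  0.000000e+00  1.000000e+00]]
```

Call:
servo_tool(
  rows=[
    [85,[39,-21,0],[0,0,0]],
    [85,[39,-21,0],[0,0,0]],
    [85,[39,-21,0],[0,0,0]],
    [85,[39,-21,0],[0,0,0]],
    [85,[39,-21,0],[0,0,0]],
    [85,[39,-21,0],[0,0,0]],
    [85,[39,-21,0],[0,0,0]],
    [85,[39,-21,0],[0,0,0]],
  ],
  force=20,
)

```text
clock: 2.2
eef_pos: [461.6, -305.3, 231.5]
tcp_rot: [3.141, -0.0, 0.385]
contact_force: [0.2, -0.6, 0.6]
opening: 0.995
```

Call:
servo_tool(
  rows=[
    [60,[39,-21,0],[0,0,0]],
    [60,[39,-21,0],[0,0,0]],
    [60,[39,-21,0],[0,0,0]],
    [60,[39,-21,0],[0,0,1.1]],
    [60,[0,0,30],[0,0,0]],
    [60,[0,0,0],[0,0,0]],
  ],
)

```text
clock: 2.95
eef_pos: [572.5, -169.2, 199.4]
tcp_rot: [-3.139, 0.003, 0.367]
contact_force: [-0.3, -0.9, 0.4]
opening: 0.702
```

Run:
```python
from h import *
a=grab_frame("scene")
s=sense();print(s["eef_pos"],s["clock"])
for P in((576,-169,100),(574,-170,144),(547,-196.6,121)):print(px("scene",P).round(1))
cv2.imwrite("pics/s1.png",cv2.resize(a[170:290,160:300],None,fx=5,fy=5,interpolation=3))
```

```text
[ 573.078926   -169.81649057  200.69654294] 3.0
[233.7 250. ]
[231.9 233.3]
[222.6 235.1]
```

View pics/s1.png

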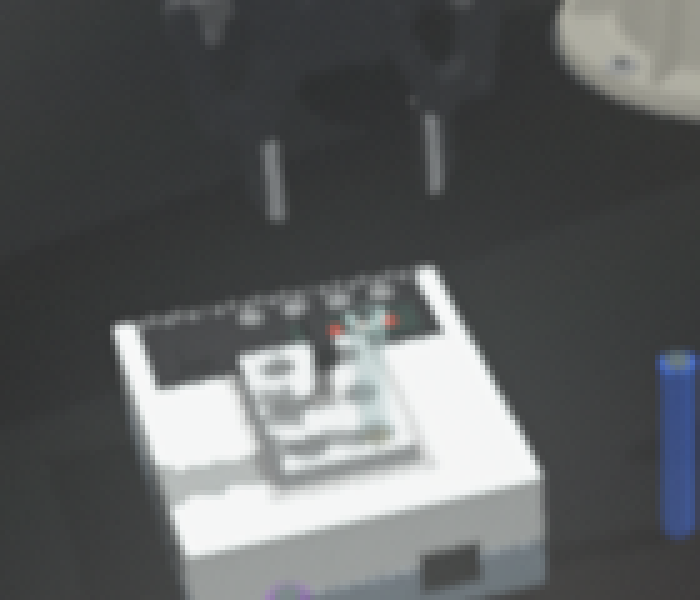

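Call:
servo_tool(
  rows=[
    [60,[3.5,-1.5,30],[0,0,0]],
    [60,[0,0,35],[0,0,0]],
    [60,[0,0,25],[0,0,0]],
    [60,[0,0,10],[0,0,0]],
    [0,[0,0,0],[0,0,0]],
    [0,[0,0,0],[0,0,0]],
    [0,[0,0,0],[0,0,0]],
    [0,[0,0,0],[0,0,0]],
  ],
  force=20,
)

```text
clock: 4.0
eef_pos: [577.4, -167.7, 102.6]
tcp_rot: [3.14, -0.002, 0.366]
contact_force: [-0.1, -0.2, 5.9]
opening: 0.179
```

Call:
servo_tool(
  rows=[
    [0,[0,0,0],[0,0,0]],
    [0,[0,0,0],[0,0,0]],
  ],
)

```text
clock: 4.25
eef_pos: [577.4, -167.7, 102.6]
tcp_rot: [3.14, -0.002, 0.366]
contact_force: [-0.5, -0.6, 5.8]
opening: 0.181
```

Call:
servo_tool(
  rows=[
    [0,[0,0,-15],[0,0,0]],
    [0,[0,0,-30],[0,0,0]],
    [0,[0,0,-40],[0,0,0]],
    [0,[0,0,-20],[0,0,0]],
    [0,[0,0,0],[0,0,0]],
  ],
)

```text
clock: 4.88
eef_pos: [577.6, -167.7, 208.7]
tcp_rot: [3.139, -0.003, 0.366]
contact_force: [0.7, 0.4, -0.3]
opening: 0.183
```

Run:
```python
from h import *
a=grab_frame("scene")
s=sense();print(s["eef_pos"],s["clock"],s["contact_force"],s["opening"])
# tub from scene: refit
m=trace("scene","tub")[0]["mask"].astype(np.uint8)
k=max(cv2.findContours(m,0,2)[0],key=cv2.contourArea);h=cv2.approxPolyDP(cv2.convexHull(k),3,True)[:,0]
for u in h:print(u,ray("scene",u,55)[:2].round(),ray("scene",u,0)[:2].round())
cv2.imwrite("pics/s2.png",cv2.resize(a[140:310,170:450],None,fx=2.8,fy=2.8,interpolation=3))
```

```text
[ 576.71697137 -167.42135874  207.13652822] 4.925 [-0.95626965 -0.06208898 -0.42874896] 0.18084399855595526
[430 270] [585. 283.] [514. 306.]
[427 289] [654. 262.] [588. 283.]
[367 302] [698. 125.] [636. 135.]
[348 271] [592.  92.] [521.  99.]
[349 256] [533.  98.] [457. 106.]
[407 244] [480. 247.] [400. 267.]
```

View pics/s2.png

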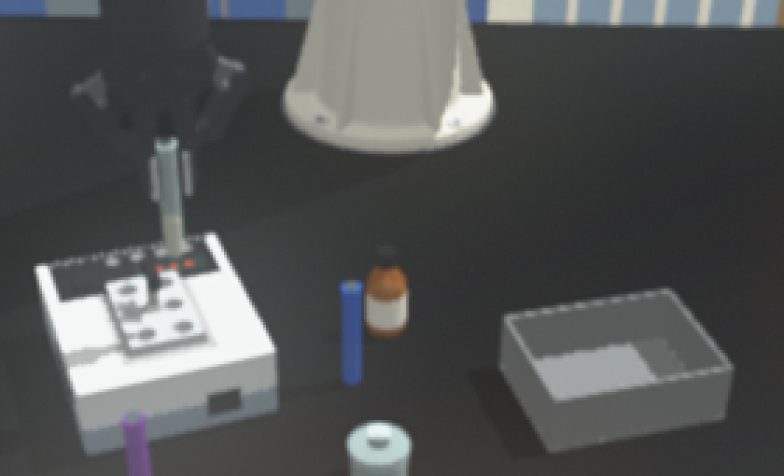

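The clear vial is out of the block and upright in the fingers. The tub centre is at about (555,190) in both views.

Call:
servo_tool(
  rows=[
    [0,[5,-16,0],[0,0,0]],
    [0,[11,-35,0],[0,0,0]],
    [0,[13,-40,0],[0,0,0]],
    [0,[13,-40,0],[0,0,0]],
    [0,[13,-40,0],[0,0,0]],
    [0,[13,-40,0],[0,0,0]],
    [0,[13,-40,0],[0,0,0]],
    [0,[13,-40,0],[0,0,0]],
  ],
)

```text
clock: 5.98
eef_pos: [558.9, 140.1, 205.2]
tcp_rot: [-3.141, 0.002, 0.366]
contact_force: [0.2, 0.1, -0.2]
opening: 0.182
```

Call:
servo_tool(
  rows=[
    [0,[10,-35,0],[0,0,0]],
    [0,[4,-16,0],[0,0,0]],
    [0,[0,0,20],[0,0,0]],
    [0,[0,0,40],[0,0,0]],
    [0,[0,0,40],[0,0,0]],
    [0,[0,0,25],[0,0,0]],
    [0,[0,0,0],[0,0,0]],
  ],
)

```text
clock: 6.85
eef_pos: [553.0, 189.9, 79.0]
tcp_rot: [-3.141, 0.005, 0.365]
contact_force: [-0.1, 0.3, 0.4]
opening: 0.181
```

Call:
servo_tool(
  rows=[
    [0,[0,0,8],[0,0,0]],
    [0,[0,0,5],[0,0,0]],
    [0,[0,0,0],[0,0,0]],
    [50,[0,0,0],[0,0,0]],
    [50,[0,0,0],[0,0,0]],
    [50,[0,0,0],[0,0,0]],
    [50,[0,0,-20],[0,0,0]],
    [60,[0,0,-40],[0,0,0]],
  ],
)

```text
clock: 7.85
eef_pos: [553.9, 190.2, 127.5]
tcp_rot: [-3.141, 0.004, 0.366]
contact_force: [0.7, 0.2, 0.3]
opening: 0.702
```

Call:
servo_tool(
  rows=[
    [60,[0,0,-50],[0,0,0]],
    [60,[0,0,-20],[0,0,0]],
  ],
)

```text
clock: 8.1
eef_pos: [556.4, 191.0, 201.5]
tcp_rot: [3.141, -0.004, 0.366]
contact_force: [0.7, -0.4, 0.8]
opening: 0.703
```

Run:
```python
from h import *
a=grab_frame("scene");t=grab_frame("top")
s=sense();print(s["eef_pos"],s["clock"],s["contact_force"],s["opening"])
o=np.zeros((450,800,3),np.uint8)
o[:300,:400]=cv2.resize(a[220:310,330:450],(400,300),interpolation=3)
o[:400,400:]=cv2.resize(t[190:290,335:435],(400,400),interpolation=3)
cv2.imwrite("pics/s3.png",o)
```

```text
[556.60406984 191.11669198 201.02127886] 8.2 [ 0.27442354  0.06878006 -0.5702354 ] 0.7022391347792456
```

View pics/s3.png

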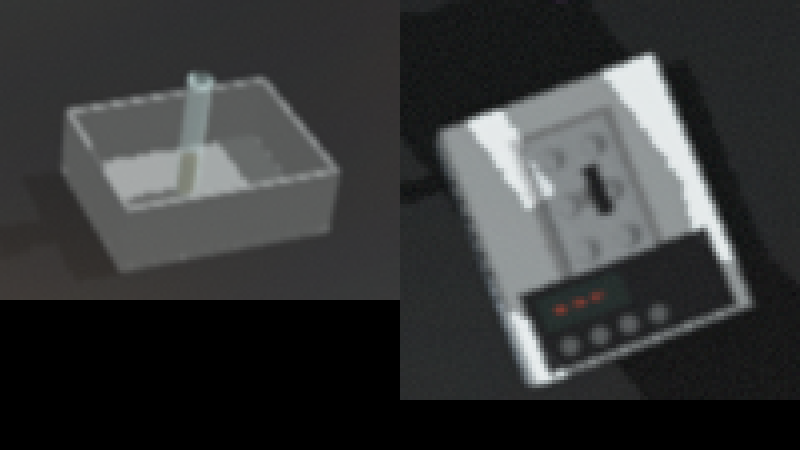

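Call:
servo_tool(
  rows=[
    [40,[-7,18,0],[0,0,0]],
    [40,[-16,38,0],[0,0,0]],
    [40,[-17,42,0],[0,0,0]],
    [40,[-18,42,0],[0,0,0]],
    [40,[-18,42,0],[0,0,0]],
    [40,[-18,42,0],[0,0,0]],
    [40,[-17,42,0],[0,0,0]],
    [40,[-16,42,0],[0,0,0]],
  ],
)

```text
clock: 9.2
eef_pos: [544.9, -144.6, 196.5]
tcp_rot: [-3.14, 0.002, 0.365]
contact_force: [0.5, -0.2, -0.3]
opening: 0.47
```

Call:
servo_tool(
  rows=[
    [40,[-15,33,0],[0,0,0]],
    [40,[-7,18,10],[0,0,0]],
    [40,[0,0,20],[0,0,0]],
    [40,[0,0,10],[0,0,0]],
    [40,[0,0,0],[0,0,0]],
  ],
)

```text
clock: 9.82
eef_pos: [543.4, -197.2, 156.8]
tcp_rot: [-3.14, 0.002, 0.366]
contact_force: [0.3, -0.5, 0.6]
opening: 0.467
```

Run:
```python
from h import *
a=grab_frame("scene")
s=sense();print(s["eef_pos"],s["clock"],s["tcp_rot"])
for P in(s["eef_pos"],(546,-198,121)):print(((px("scene",P)-(170,170))*5.5).round())
cv2.imwrite("pics/s4.png",cv2.resize(a[170:275,170:280],None,fx=5.5,fy=5.5,interpolation=3))
```

```text
[ 544.01470437 -197.40002668  157.73288273] 9.875 [-3.14070060e+00  9.32308904e-04  3.66270742e-01]
[281. 279.]
[286. 357.]
```

View pics/s4.png

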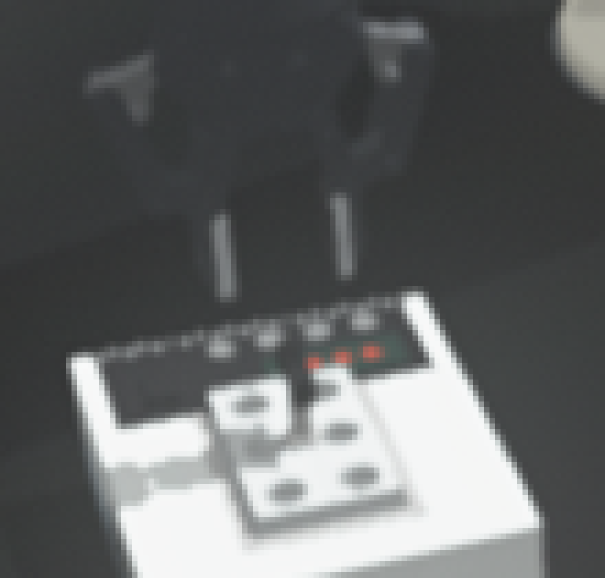

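Call:
servo_tool(
  rows=[
    [40,[2.5,-0.5,20],[0,0,0]],
    [40,[0,0,25],[0,0,0]],
    [40,[0,0,14],[0,0,0]],
    [40,[0,0,3],[0,0,0]],
    [0,[0,0,0],[0,0,0]],
    [0,[0,0,0],[0,0,0]],
    [0,[0,0,0],[0,0,0]],
    [0,[0,0,0],[0,0,0]],
  ],
  force=30,
)

```text
clock: 10.88
eef_pos: [546.9, -196.3, 97.3]
tcp_rot: [3.141, -0.001, 0.366]
contact_force: [-1.4, 3.8, 5.6]
opening: 0.111
```

Call:
servo_tool(
  rows=[
    [0,[0,0,0],[0,0,0]],
    [0,[0,0,0],[0,0,0]],
    [0,[0,0,0],[0,0,0]],
  ],
  force=120,
)

```text
clock: 11.25
eef_pos: [546.8, -196.2, 97.5]
tcp_rot: [-3.142, -0.001, 0.366]
contact_force: [-1.8, 5.5, 7.9]
opening: 0.086
```

```bash
cat > rock.py <<'E'
import numpy as np
# y,z of TCP in heater frame rel. to floor centre; TCP h above underside
h=61
def tcp(th,yc,zc): # pose from block underside-centre
    return np.array([yc-h*np.sin(th), zc+h*np.cos(th)])
def edges(seq):
    th,yc,zc=0.,0.,0.;out=[]
    for t in seq:
        s=1 if t<th else -1    # th decreasing: +y edge stays
        R=lambda a:np.array([np.cos(a),np.sin(a)])
        p=np.array([yc,zc])+30*s*R(th)
        c=p-30*s*R(t); a,b=tcp(th,yc,zc),tcp(t,*c); d=b-a
        # tool axes at th: y=-(cos,sin), z=-(-sin,cos)
        ty=-R(th);tz=-np.array([-np.sin(th),np.cos(th)])
        out.append((round(t,3),(d@ty).round(2),(d@tz).round(2),np.degrees(t-th).round(2),c.round(1)))
        th,(yc,zc)=t,c
    return out
for r in edges([-.033,-.066,-.1,-.05,0,.05,.1,.05,0,-.05,-.1,-.05,0]):print(*r)
E
python3 rock.py; python3 -c "
from rig import sense;s=sense();print(s['eef_pos'],s['contact_force'],s['wrist_torque'],s['opening'])"
```

```text
-0.033 -2.03 -0.96 -1.89 [0. 1.]
-0.066 -2.03 -0.96 -1.89 [0.1 2. ]
-0.1 -2.09 -0.98 -1.95 [0.1 3. ]
-0.05 3.09 -1.42 2.86 [0.3 4.5]
0 3.09 -1.42 2.86 [0.3 6. ]
0.05 3.09 -1.42 2.86 [0.3 7.5]
0.1 3.09 -1.42 2.86 [0.1 9. ]
0.05 -3.09 -1.42 -2.86 [ 0.  10.5]
0 -3.09 -1.42 -2.86 [ 0. 12.]
-0.05 -3.09 -1.42 -2.86 [ 0.  13.5]
-0.1 -3.09 -1.42 -2.86 [ 0.1 15. ]
-0.05 3.09 -1.42 2.86 [ 0.3 16.5]
0 3.09 -1.42 2.86 [ 0.3 18. ]
[ 546.82811809 -196.17576289   97.4806938 ] [-1.79888642  5.51759187  7.85170993] [0.88141328 0.39996414 0.24681657] 0.08630913594039029
```

Call:
servo_tool(
  rows=[
    [0,[0,-2,-1],[-1.9,0,0]],
    [0,[0,-2,-1],[-1.9,0,0]],
    [0,[0,-2.1,-1],[-1.9,0,0]],
    [0,[0,0,0],[0,0,0]],
  ],
  force=120,
)

```text
clock: 11.75
eef_pos: [544.8, -191.0, 99.7]
tcp_rot: [3.041, -0.001, 0.367]
contact_force: [1.2, -4.3, -0.9]
opening: 0.086
```

Run:
```python
from h import *
s=sense();print(s["eef_pos"],s["tcp_rot"],s['contact_force'],s['wrist_torque'],s['opening'],s["clock"])
a=grab_frame("scene")
cv2.imwrite("pics/s5.png",cv2.resize(a[200:310,170:280],None,fx=5.4,fy=5.4,interpolation=3))
```

```text
[ 544.79381895 -191.04903446   99.70158003] [ 3.04060260e+00 -8.95853881e-04  3.66809614e-01] [ 1.21833534 -4.30876293 -0.89817142] [-0.29159279 -0.03282402  0.13719587] 0.08605132114332276 11.75
```

View pics/s5.png

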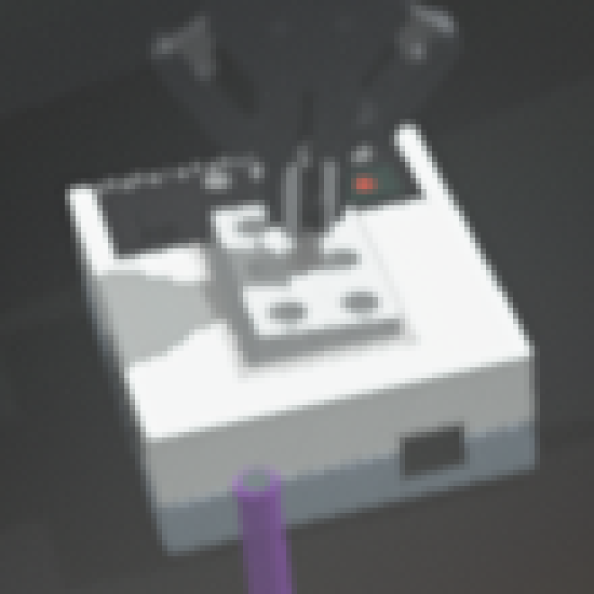

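The block tips as planned: its -y side rises, the heater stays flat and the forces are small. I'll go on swinging.

Call:
servo_tool(
  rows=[
    [0,[0,3.1,-1.4],[2.86,0,0]],
    [0,[0,3.1,-1.4],[2.86,0,0]],
    [0,[0,3.1,-1.4],[2.86,0,0]],
    [0,[0,3.1,-1.4],[2.86,0,0]],
    [0,[0,0,0],[0,0,0]],
  ],
)

```text
clock: 12.42
eef_pos: [548.4, -201.4, 104.6]
tcp_rot: [-3.037, -0.0, 0.364]
contact_force: [0.1, 6.9, -0.5]
opening: 0.089
```

Call:
servo_tool(
  rows=[
    [0,[0,-3.1,-1.4],[-2.86,0,0]],
    [0,[0,-3.1,-1.4],[-2.86,0,0]],
    [0,[0,-3.1,-1.4],[-2.86,0,0]],
    [0,[0,-3.1,-1.4],[-2.86,0,0]],
    [0,[0,0,0],[0,0,0]],
  ],
)

```text
clock: 13.05
eef_pos: [544.6, -190.6, 111.3]
tcp_rot: [3.042, -0.0, 0.367]
contact_force: [0.1, -2.1, 0.7]
opening: 0.09
```

Run:
```python
from h import *
s=sense();print(s["eef_pos"],s["tcp_rot"],s['contact_force'],s['wrist_torque'],s['opening'],s["clock"])
a=grab_frame("scene")
cv2.imwrite("pics/s6.png",cv2.resize(a[200:310,170:280],None,fx=5.4,fy=5.4,interpolation=3))
```

```text
[ 544.56194749 -190.63646566  111.34148408] [ 3.04175572e+00 -4.34238164e-04  3.67132148e-01] [ 0.07017647 -2.09808549  0.73253284] [-0.85796265 -0.118676    0.07226057] 0.09026733008246082 13.05
```

View pics/s6.png

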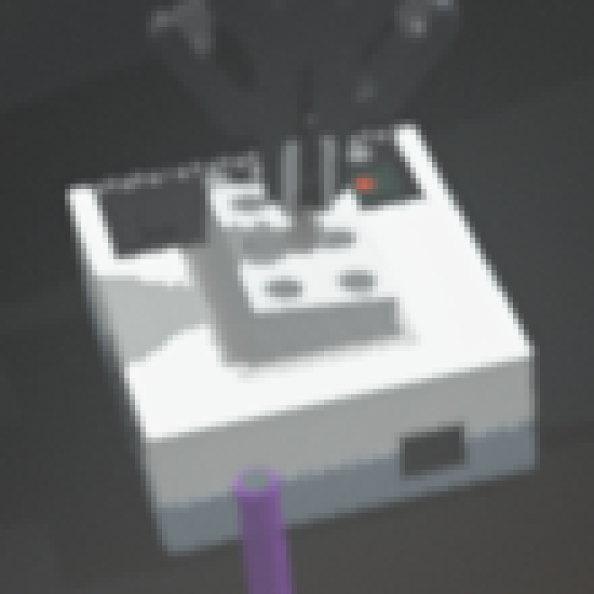

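The block has come up about 12 mm and the heater hasn't moved. Two more swings should take it past the leaves.

Call:
servo_tool(
  rows=[
    [0,[0,3.1,-1.4],[2.86,0,0]],
    [0,[0,3.1,-1.4],[2.86,0,0]],
    [0,[0,3.1,-1.4],[2.86,0,0]],
    [0,[0,3.1,-1.4],[2.86,0,0]],
    [0,[0,0,0],[0,0,0]],
  ],
)

```text
clock: 13.72
eef_pos: [549.2, -202.7, 117.8]
tcp_rot: [-3.038, -0.002, 0.364]
contact_force: [-1.8, 3.1, 10.5]
opening: 0.088
```

Call:
servo_tool(
  rows=[
    [0,[0,-3.1,-1.4],[-2.86,0,0]],
    [0,[0,-3.1,-1.4],[-2.86,0,0]],
    [0,[0,-3.1,-1.4],[-2.86,0,0]],
    [0,[0,-3.1,-1.4],[-2.86,0,0]],
    [0,[0,0,0],[0,0,0]],
  ],
)

```text
clock: 14.35
eef_pos: [543.4, -190.1, 122.2]
tcp_rot: [3.045, 0.001, 0.366]
contact_force: [0.3, -0.1, -4.0]
opening: 0.088
```

Call:
servo_tool(
  rows=[
    [0,[0,3.1,-1.4],[2.86,0,0]],
    [0,[0,3.1,-1.4],[2.86,0,0]],
    [0,[0,0,0],[0,0,0]],
  ],
)

```text
clock: 14.72
eef_pos: [546.9, -197.6, 125.7]
tcp_rot: [-3.14, -0.0, 0.364]
contact_force: [-0.2, 0.6, -4.7]
opening: 0.087
```

Call:
servo_tool(
  rows=[
    [0,[0,0,-5],[0,0,0]],
    [0,[0,0,-7],[0,0,0]],
    [0,[0,0,-8],[0,0,0]],
    [0,[0,0,-8],[0,0,0]],
    [0,[0,0,-4],[0,0,0]],
    [0,[0,0,0],[0,0,0]],
    [0,[0,0,0],[0,0,0]],
    [0,[0,0,0],[0,0,0]],
  ],
)

```text
clock: 15.72
eef_pos: [546.2, -196.3, 157.6]
tcp_rot: [-3.141, 0.0, 0.366]
contact_force: [0.3, -0.3, -5.3]
opening: 0.088
```

Run:
```python
from h import *
s=sense();print(s["eef_pos"],s["tcp_rot"],s['contact_force'],s['wrist_torque'],s['opening'],s["clock"])
a=grab_frame("scene")
cv2.imwrite("pics/s7.png",cv2.resize(a[170:310,170:450],None,fx=2.8,fy=2.8,interpolation=3))
```

```text
[ 546.15993458 -196.34427124  157.57890619] [-3.14084842e+00  4.98062335e-04  3.65556208e-01] [ 0.31616561 -0.30646002 -5.25129512] [-0.01564035 -0.0232792  -0.04047521] 0.08780457612358641 15.725
```

View pics/s7.png

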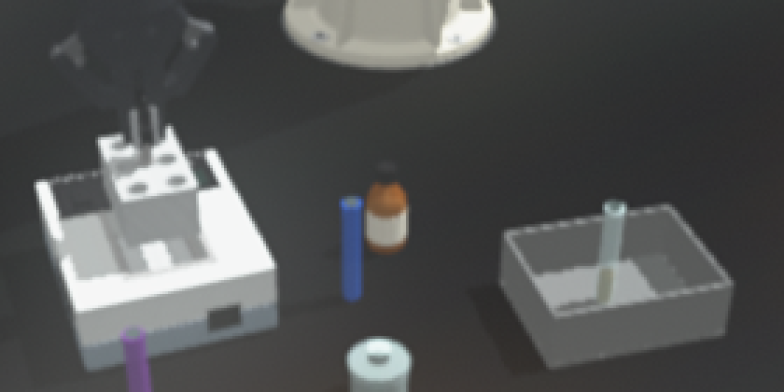

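The block hangs level about 24 mm above the rim, with the heater flat and the vial standing in the tub.

```bash
python3 -c "
from rig import *
print(sign_off())"
```

```text
the job is handed in; nothing more can be done
None
```

I put the clear vial in the discard tub, rocked the block free of its well and handed the job in with the block held above the well. That was at 15.7 s of the 51 s allowed. Sign-off gives no verdict.

- **Vial:** I took it from the heater block and let it go upright. The last picture shows it standing in the upright tub, and the tub looked unmoved.
- **Block:** I gripped the lifter at 120 N and tipped it about 0.1 rad to each side in turn, five swings in all. Then I levelled it and lifted it straight up.
- **Last checks:** The tool was level within 0.001 rad and 60 mm above its gripping height. That puts the block's underside about 24 mm above the rim if the block didn't slip in the fingers. The wrist read 5.3 N downward and almost nothing sideways, which fits the block's weight alone.
- **Other things:** In the last picture the heater is flat on the bench. The dropper bottle, the weighing jar's visible part and the blue and purple look-alikes are where they were. I did not re-measure the other bystanders at the end, but the arm never went low near them.

The heater and tub positions at the end come from looking at the picture, not from a fresh measurement. The two cameras differed by 2 to 4 mm sideways, which the grips absorbed.

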